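Lay the breakfast board

TASK

Lay breakfast on the pale wooden board: stand the egg cup in the middle of the blue coaster and the honey jar in the middle of the red coaster, then put the pepper mill on the board straight in front of the egg cup (on your side of it, square to the board's long edges), 7.5 cm from centre to centre. Lay the teaspoon flat on the board midway between the egg cup and the jar, pointing straight away from you along the board's short direction, either end first. Leave the teacup and the matchbox where they are.

Things in the scene. Friction and masses are not known exactly. Their poses are not given: they have to be found in the camera images.
- board: Pale wooden board with thin dark border, fixed, 140 (x) x 260 (y) x 8 mm. Origin: centre of its underside, on the worktop; x axis: short direction, away from the robot; y axis: long direction, to the robot's left. Place and yaw (up to 0.1 rad) change. The wall cupboard begins at x = 0.60 m, 0.455 m above the worktop: keep the wrist clear of it, cross sideways near the worktop's front edge.
- blue_coaster: Flat round blue coaster, 64 mm across, 5 mm thick, fixed on the board. Origin: centre of its underside (on the board's top, 8 mm above the worktop); its axes are parallel to the board's. The two coasters lie at board x = +34 mm, y = +85 and -85 mm; which is left and which right changes.
- red_coaster: Flat round red coaster, 64 mm across, 5 mm thick, fixed on the board at the other of the two coaster places. Origin and axes as for the blue coaster.
- egg_cup: White china egg cup with blue pattern, loose, round, 47 mm across at the bowl, 50 mm tall, 60 g; stands upright on the worktop. It is solid for contact (nothing goes into it). Origin: centre of its foot's underside, z up.
- honey_jar: Closed amber honey jar with pale label and brass lid, loose, round, 52 mm across, 72 mm tall, 0.2 kg; stands upright. Origin: centre of its underside, z up.
- mill: Turned wooden pepper mill, loose, round, 58 mm across at the body, head 50 mm across between heights 87 and 109 mm, with a small knob above up to 120 mm; 0.18 kg; stands upright. The head does not turn. Origin: centre of its underside, z up.
- spoon: Silver teaspoon, loose, lying flat on the worktop, 27 x 135 x 16 mm, 22 g; best gripped across its middle, where for contact it is a bar 21 mm wide at 5 mm above what it lies on and narrowing above that like a roof to 6 mm at 16 mm: bring the fingertips down to 2 or 3 mm above the surface, or they slip off. Origin: centre of its outline at the underside; its y axis runs along its length, z up.
- cup: White and blue china teacup standing behind the work, a bystander, loose, 86 x 112 x 60 mm; not to be moved. Origin: centre of its outline at the underside.
- matchbox: Small closed match box, a bystander, loose, 36 x 53 x 16 mm, lying flat behind the work; not to be moved. Origin: centre of its underside.
Not all that is in view belongs to the job. Of the things shaped like the egg_cup, the white one is meant.

How it is judged:
At the end, for the whole second after the job is handed in: Egg cup on blue and jar on red coaster, upright, within 10 mm of centre; mill upright on the board, 60 to 90 mm in front of the egg cup, within 16 mm of straight; spoon flat on the board, middle within 15 mm of midway, 30 mm before to 45 mm behind centre, within 0.2 rad; all at rest (horizontal distance between egg_cup and blue_coaster below 0.01 m and z of egg_cup in the frame of blue_coaster between 0.003 and 0.008 m and angle between each of egg_cup, honey_jar, mill's own z axis and vertical below 0.1 rad and horizontal distance between honey_jar and red_coaster below 0.01 m and z of honey_jar in the frame of red_coaster between 0.003 and 0.008 m and horizontal distance between mill and egg_cup between 0.06 and 0.09 m and x of mill in the frame of blue_coaster below -0.05 m and y of mill in the frame of blue_coaster between -0.016 and 0.016 m and z of mill in the frame of board between 0.005 and 0.011 m and y of spoon in the frame of board between -0.015 and 0.015 m and x of spoon in the frame of board between -0.03 and 0.045 m and z of spoon in the frame of board between 0.005 and 0.012 m and angle between spoon's own z axis and vertical below 0.15 rad and angle between the y axis of spoon and the x axis of board, either way round below 0.2 rad and linear speed of each of egg_cup, honey_jar, mill, spoon below 0.02 m/s); the robot touches nothing.
It fails at once if the teacup is moved more than 20 mm (distance of cup from where it was at the start of the episode above 0.02 m).
It fails at once if the matchbox is moved more than 20 mm (distance of matchbox from where it was at the start of the episode above 0.02 m).
It also fails if it takes over 120 s, if anything falls off the work surface, if the arm or the gripper's body presses on something with over 40 N, if the wrist force passes 120 N, or if a joint passes its speed limit or range.

ROBOT

A 6-joint arm with a two-finger parallel gripper is mounted at the origin on a cart in front of the work surface, level with it; the furniture and walls round the work are solid. World frame = base frame: x ahead of the robot, y to its left, z up, the work surface at z = 0. Lengths are in m, angles in rad, forces in N, time in s.
With the tool pointing down it reaches from about 0.425 to 0.95 m from the base axis. Payload 3.5 kg.
Tool frame: the origin (TCP) lies midway between the tips of the shut fingers; the grasp point (between the pads) lies 19 mm behind it; z points along the fingers, y is the line along which they close (so a half turn about z gives the same grasp; the last joint's range is limited). The gripper opens to 85 mm and grips with 20 to 120 N. Pads are 22 mm wide; open, the fingers measure 114 mm over their backs; the gripper's body (76 mm by 85 mm) begins 54 mm behind the grasp point. The pads swing forward as they close: fully open they stand 13 mm farther back than shut.
Start: joints at [1.104, 0.286, 1.577, -0, 1.279, -0.15], TCP at [0.21, 0.641, 0.231] pointing down, gripper open.
Joint ranges: [-2.77, 2.77], [-0.9, 2.22], [0.21, 2.48], [-1.53, 4.67], [0.24, 2.81], [-2.84, 2.84]. Speed limits (rad/s): [2.79, 2.79, 3.14, 3.14, 3.14, 3.14].

INTERFACE

Orientations are given as a unit quaternion [x, y, z, w].
In Python, from plant import ctrl gives the robot as it stands.
- The arm moves only by the tool send_rows, never from a script. Its argument "series" is a list that holds one entry, the list of rows, each a list of 7 numbers: the shift along the tool's x, y, z in cm, then the turn, a rotation vector about the tool's x, y, z in rad, then the opening, from -1 (shut) to 1 (fully open). In form: [[[x, y, z, rx, ry, rz, jaw], ...]]. A call has 1 to 10 rows; each row shifts and turns the commanded pose from where the row before left it, along the tool's axes as they then stand; what a row does not reach is not made up. A row lasts 1/8 s, in which the tool goes at most 62.5 mm and 10.7 degrees, less where a joint would pass 70% of its speed; a pose out of reach is approached as far as the arm can. A call is refused whole if a number of a shift passes 6.25 or a number of a turn 0.188, either way. A call with a gripper value outside its range is refused whole. The fingers move at their own pace and stop on an object; "force" is the grip in N (left out, the last holds). Time passes only in rows, so rows that do not move let the fingers close. It gives the time, the measured TCP pose, the force, the opening and the grip force at its end, in the units of the state.
- ctrl.get_state(): the state, without advancing time (a new reading comes with each control period).
- ctrl.read_camera(name): name is "side" or "top"; returns a dict with "img" (420x560x3 uint8, red, green, blue), "fx", "fy", "cx", "cy" (pixels), "R" (3x3) and "t" (3): a world point X has camera coordinates R X + t. Camera axes: x right, y down, z forward; pixel columns grow to the right and rows downward; lengths in m; the calibration is good to about 2 mm. A picture is of the moment at which its call begins. There is no depth.
- ctrl.sign_off(): hands the job in; it is judged then, once.
The state is a dict: "time": time; "qpos": joint angles; "dq": joint speeds; "joint_efforts": joint torques, N m; "eef_pos": TCP position; "tcp_rot": TCP orientation; "contact_force": force on the tool from outside, world axes, zero at the start; "wrist_torque": the same for the moment, N m; "opening": opening from 0.0 (shut) to 1.0 (fully open); "finger_force": force on a finger pad.
Only numpy, scipy, OpenCV 4.12 (cv2) and the standard library are available. Lean on these libraries where they do the work, as an engineer would, in place of code of your own. Each camera call takes 0.05 s, during which the arm holds its last target. There are 200 camera calls.

## Working session

There is one attempt and no reset: what is moved stays moved. The work goes in short steps, Python scripts to look and compute and a tool call to move; the robot and the scene stay as the last step left them, time stands still between calls to the robot, and variables do not carry over. Pictures are saved under pics/ and viewed, at most 14 in all, crops included, and the job is handed in when it is done.

Besides the shell and the picture viewer there is one more tool, called after "Call:" by a JSON object that holds its "method" and its "body". send_rows: Moves the arm, as the interface text tells. Its arguments: {"type":"object","properties":{"series":{"type":"array"},"force":{"type":"number"}},"required":["series"]}

```bash
ls; mkdir -p pics; python3 - <<'E'
from plant import ctrl
import cv2
s=ctrl.get_state();print(s)
for n in("top","side"):
    c=ctrl.read_camera(n);cv2.imwrite(f"pics/{n}0.png",c["img"][:,:,::-1]);print(n,c["fx"],c["fy"],c["cx"],c["cy"],c["R"],c["t"])
E
```

```text
pics
{'time': 0.0, 'qpos': array([ 1.10400817e+00,  2.87191069e-01,  1.57820088e+00,  9.84992131e-06,
        1.27861951e+00, -1.49999894e-01]), 'dq': array([-0.00079613, -0.00214408, -0.00014481, -0.00026172, -0.00033964,
       -0.00037146]), 'joint_efforts': array([ 1.06016450e-03, -4.05966461e+01, -2.92633957e+01, -4.35208597e-05,
        5.73173966e-03,  5.18444978e-06]), 'eef_pos': array([0.20993721, 0.64081569, 0.22991733]), 'tcp_rot': array([ 1.57733934e-01,  9.87480908e-01, -1.15091497e-03, -3.71580720e-04]), 'contact_force': array([0.60357142, 0.13072842, 0.47207861]), 'wrist_torque': array([0.01694491, 0.00394911, 0.01681599]), 'finger_force': 0.0, 'opening': 1.0040661824221457}
top 435.58359234770154 435.58359234770154 282.5409967770953 211.87624473799104 [[ 2.56157354e-02 -9.99664858e-01  3.74233215e-03]
 [-9.91086574e-01 -2.58851361e-02 -1.30680385e-01]
 [ 1.30733459e-01 -3.61500979e-04 -9.91417486e-01]] [0.09206059 0.56120239 1.22438723]
side 503.2145811596636 503.2145811596636 277.70866994877844 215.08676925864552 [[ 0.89622005 -0.44360169  0.0026769 ]
 [-0.26065651 -0.53147476 -0.80597318]
 [ 0.35895377  0.72163157 -0.591946  ]] [-0.4605143   0.21915649  1.26079034]
```

View pics/top0.png

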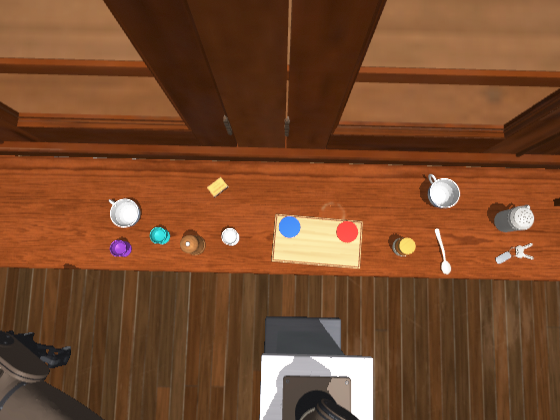

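View pics/side0.png

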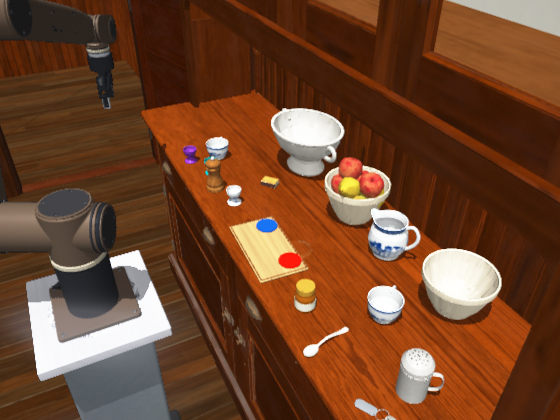

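```bash
cat > h.py <<'E'
import numpy as np, cv2
from plant import ctrl
def cast(c,u,v,z):
    d=c["R"].T@np.array([(u-c["cx"])/c["fx"],(v-c["cy"])/c["fy"],1.]); o=-c["R"].T@c["t"]
    return o+d*(z-o[2])/d[2]
def proj(c,X):
    p=c["R"]@np.array(X)+c["t"]; return c["fx"]*p[0]/p[2]+c["cx"],c["fy"]*p[1]/p[2]+c["cy"]
def blobs(c,lo,hi,box,amin=15):
    x0,y0,x1,y1=box
    m=cv2.inRange(cv2.cvtColor(c["img"],cv2.COLOR_RGB2HSV)[y0:y1,x0:x1],np.array(lo),np.array(hi))
    n,l,s,ce=cv2.connectedComponentsWithStats(m)
    return [(s[i,4],ce[i]+[x0,y0],s[i,:4]+[x0,y0,0,0],(l==i)) for i in np.argsort(-s[1:,4])+1 if s[i,4]>=amin]
E
python3 - <<'E'
from h import *
c=ctrl.read_camera("top");s=ctrl.read_camera("side")
cv2.imwrite("pics/t1.png",cv2.resize(c["img"][200:290,170:470,::-1],None,fx=2.66,fy=2.66,interpolation=cv2.INTER_CUBIC))
cv2.imwrite("pics/s1.png",cv2.resize(s["img"][140:370,170:370,::-1],None,fx=2.6,fy=2.6,interpolation=cv2.INTER_CUBIC))
def show(n,cam,lo,hi,box,z):
    for a,ce,b,_ in blobs(cam,lo,hi,box)[:3]:
        m=(b[0]+b[2]/2-.5,b[1]+b[3]/2-.5)
        print(n,a,ce.round(1),b,cast(cam,*ce,z).round(4)[:2],"bbox",cast(cam,*m,z).round(4)[:2])
for cam,nm,bb in((c,"top",(260,200,380,280)),(s,"side",(225,210,310,285))):
    show(nm+"blue",cam,(100,150,80),(125,255,255),bb,.013)
    show(nm+"red",cam,(0,225,150),(3,255,255),bb,.013)
show("topwhite",c,(0,0,130),(180,60,255),(205,215,255,260),.05)
show("toplid",c,(20,120,120),(32,255,255),(385,225,425,265),.072)
show("topboard",c,(10,40,130),(30,170,255),(262,205,372,275),.008)
show("spoon",c,(0,0,110),(180,70,255),(425,222,460,280),.004)
show("spoonS",s,(0,0,110),(180,70,255),(295,320,355,362),.004)
show("whiteS",s,(0,0,130),(180,60,255),(222,180,246,208),.03)
E
```

```text
topblue 332 [289.1 226.6] [279 217  21  20] [0.5188 0.0862] bbox [0.5189 0.0865]
sideblue 206 [266.5 225.1] [257 219  20  13] [0.5173 0.0826] bbox [0.5177 0.0832]
sidered 262 [289.6 260. ] [279 253  22  15] [ 0.5071 -0.0865] bbox [ 0.5069 -0.0865]
topwhite 246 [229.9 236.3] [221 228  18  18] [0.4828 0.2544] bbox [0.4824 0.2554]
toplid 197 [406.9 245.4] [400 238  15  16] [ 0.4688 -0.2426] bbox [ 0.4685 -0.2427]
topboard 3548 [317.  243.4] [271 214  92  55] [0.4717 0.0031] bbox [0.4788 0.0046]
spoon 200 [442.7 254.6] [435 228  16  46] [ 0.4486 -0.3669] bbox [ 0.4607 -0.3666]
spoonS 274 [321.1 343. ] [303 327  46  30] [ 0.4446 -0.3643] bbox [ 0.4559 -0.365 ]
whiteS 243 [233.4 194.6] [226 185  15  21] [0.4818 0.2528] bbox [0.4799 0.2514]
```

View pics/t1.png

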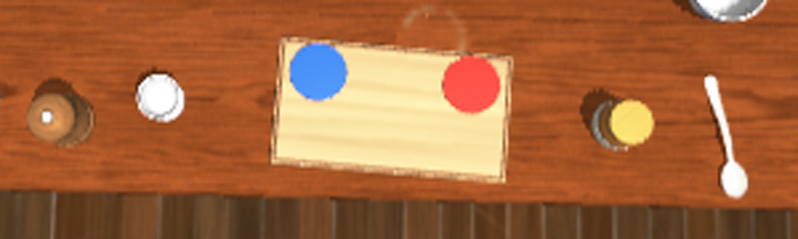

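View pics/s1.png

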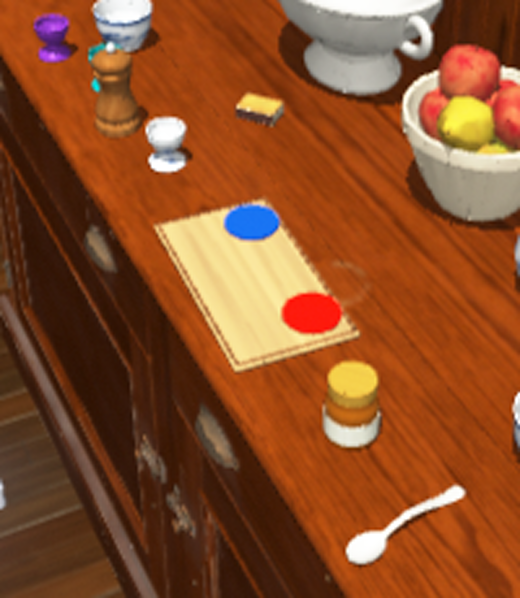

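The top view shows the blue coaster at (289,227), red at (347,232), egg cup at (230,237), jar lid at (407,245), mill knob at about (188,244) and spoon at (443,252). The side view shows the faint ring behind the board is only a flat stain.

```bash
python3 - <<'E'
from h import *
c=ctrl.read_camera("top");s=ctrl.read_camera("side")
def show(n,cam,lo,hi,box,z,k=2,amin=15):
    for a,ce,b,m in blobs(cam,lo,hi,box,amin)[:k]:
        mm=(b[0]+b[2]/2-.5,b[1]+b[3]/2-.5)
        print(n,a,ce.round(1),b,cast(cam,*ce,z).round(4)[:2],"bbox",cast(cam,*mm,z).round(4)[:2])
show("redT",c,(0,160,210),(6,255,255),(320,210,370,250),.013)
show("redT2",c,(170,160,180),(180,255,255),(320,210,370,250),.013)
show("knobT",c,(0,0,170),(180,110,255),(178,230,208,258),.118,2,1)
show("knobS",s,(0,0,150),(180,110,255),(205,150,225,172),.118,3,1)
show("millT",c,(8,90,60),(16,215,255),(175,228,210,262),.1)
show("millS",s,(8,90,60),(18,230,255),(200,150,228,195),.06)
show("tealT",c,(80,100,60),(95,255,255),(140,220,180,250),.05,1)
show("lidS",s,(20,120,100),(32,255,255),(290,275,325,305),.068)
for cam,n,bx in((c,"T",(425,222,460,280)),(s,"S",(295,320,355,362))):
    a,ce,b,m=blobs(cam,(0,0,110),(180,70,255),bx)[0]
    ys,xs=np.nonzero(m); P=np.array([cast(cam,x+bx[0],y+bx[1],.005)[:2] for x,y in zip(xs,ys)])
    r=cv2.minAreaRect((P*1000).astype(np.float32)); print("spoon",n,r)
    ax=np.linalg.svd(P-P.mean(0),full_matrices=False)[2][0]; t=(P-P.mean(0))@ax; print(ax,P[t.argmin()],P[t.argmax()],np.ptp(t))
E
```

```text
redT 352 [346.8 231.2] [337 221  21  21] [ 0.5094 -0.0834] bbox [ 0.5101 -0.084 ]
knobT 18 [187.3 243.6] [185 242   5   5] [0.4555 0.3593] bbox [0.4545 0.3602]
knobS 104 [216.3 153.6] [208 150  17  11] [0.4769 0.3752] bbox [0.4726 0.3668]
millT 1174 [192.1 244.5] [175 228  35  34] [0.4544 0.3502] bbox [0.4544 0.3504]
millS 721 [213.3 177.5] [200 159  28  36] [0.4456 0.331 ] bbox [0.4483 0.3365]
millS 24 [225.3 157. ] [222 152   6   9] [0.5293 0.4381] bbox [0.5293 0.4455]
tealT 269 [159.2 235.2] [150 227  20  17] [0.481 0.455] bbox [0.4815 0.4543]
lidS 244 [305.4 286.9] [296 279  19  17] [ 0.4668 -0.2451] bbox [ 0.4657 -0.2448]
spoon T ((461.3699951171875, -366.78826904296875), (134.34178161621094, 27.137516021728516), 8.348334312438965)
[-0.978086   -0.20820131] [ 0.5265706  -0.34845966] [ 0.39553864 -0.38081875] 0.1348977384912805
spoon S ((456.32415771484375, -360.8164978027344), (131.25527954101562, 27.06892204284668), 14.043296813964844)
[-0.98103525 -0.19382941] [ 0.52123033 -0.34984899] [ 0.39278188 -0.37723677] 0.13132101765793536
```

```bash
cat > go.py <<'E'
import sys,numpy as np
from scipy.spatial.transform import Rotation as Ro
from plant import ctrl
# usage: go.py x y z [yangle]: tool-frame delta (cm) to a world target, and turn about tool z needed
a=[float(v) for v in sys.argv[1:]]
s=ctrl.get_state();R=Ro.from_quat(s["tcp_rot"]);M=R.as_matrix()
ya=a[3] if len(a)>3 else 1.512
W=np.array([[-np.sin(ya),np.cos(ya),0],[np.cos(ya),np.sin(ya),0],[0,0,-1]]).T
print("t",round(float(s["time"]),2),"pos",s["eef_pos"].round(4),"open",round(float(s["opening"]),3),"ff",round(float(s["finger_force"]),1),"q",s["qpos"].round(2))
print("delta cm now",(M.T@(np.array(a[:3])-s["eef_pos"])*100).round(2),"after turn",(W.T@(np.array(a[:3])-s["eef_pos"])*100).round(2),"rotvec",Ro.from_matrix(M.T@W).as_rotvec().round(3))
E
```

Call:
{"method": "send_rows", "body": {"series": [[[0,0,0,0,0,-0.129,1],[0,0,0,0,0,-0.129,1],[-3.68,-4.63,0,0,0,0,1],[-3.68,-4.63,0,0,0,0,1],[-3.68,-4.63,0,0,0,0,1],[-3.68,-4.63,0,0,0,0,1],[-3.68,-4.63,0,0,0,0,1],[-3.68,-4.63,0,0,0,0,1],[-3.68,-4.63,0,0,0,0,1],[-3.68,-4.63,0,0,0,0,1]]], "force": 30}}

```text
time: 1.55
eef_pos: [0.4832, 0.2527, 0.2316]
tcp_rot: [0.029, 1.0, 0.0, 0.0]
contact_force: [-0.0, 0.5, 0.3]
opening: 1.002
finger_force: 0.0
```

```bash
python3 go.py 0.482 0.2535 0.018
```

```text
t 1.55 pos [0.4832 0.2527 0.2316] open 1.002 ff 0.0 q [ 0.3  -0.    1.9   0.    1.24 -1.22]
delta cm now [ 0.14  0.06 21.36] after turn [ 0.13  0.07 21.36] rotvec [0.    0.001 0.   ]
```

Call:
{"method": "send_rows", "body": {"series": [[[0.1,0.05,4,0,0,0,1],[0,0,4,0,0,0,1],[0,0,4,0,0,0,1],[0,0,4,0,0,0,1],[0,0,3,0,0,0,1],[0,0,2.3,0,0,0,1],[0,0,0,0,0,0,1],[0,0,0,0,0,0,-1],[0,0,0,0,0,0,-1],[0,0,0,0,0,0,-1]]]}}

```text
time: 2.8
eef_pos: [0.4826, 0.2553, 0.02]
tcp_rot: [0.029, 1.0, 0.0, 0.001]
contact_force: [-0.1, 0.5, 3.7]
opening: 0.534
finger_force: 30.7
```

Call:
{"method": "send_rows", "body": {"series": [[[0,0,0,0,0,0,-1],[0,0,0,0,0,0,-1],[0,0,0,0,0,0,-1]]]}}

```text
time: 3.18
eef_pos: [0.4827, 0.2553, 0.02]
tcp_rot: [0.029, 1.0, 0.0, 0.001]
contact_force: [-1.3, -0.2, 6.5]
opening: 0.532
finger_force: 30.8
```

```bash
python3 go.py 0.518 0.0845 0.031; python3 - <<'E'
from h import *
s=ctrl.read_camera("side")
cv2.imwrite("pics/s2.png",cv2.resize(s["img"][100:280,170:350,::-1],None,fx=3,fy=3,interpolation=cv2.INTER_CUBIC))
E
```

```text
t 3.17 pos [0.4827 0.2553 0.02  ] open 0.532 ff 30.8 q [ 0.3   0.28  2.02 -0.    0.84 -1.21]
delta cm now [ -4.53 -16.84  -1.1 ] after turn [ -4.53 -16.84  -1.1 ] rotvec [0.001 0.003 0.   ]
```

View pics/s2.png

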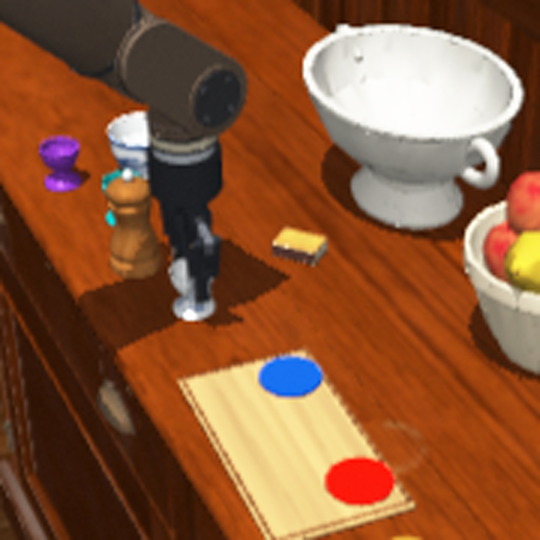

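The egg cup is gripped, with its foot visible under the fingers at about (193,308). The pads closed at about 45 mm, which fits the bowl.

Call:
{"method": "send_rows", "body": {"series": [[[0,0,-3,0,0,0,-1],[0,0,-3,0,0,0,-1],[-1.14,-4.17,0,0,0,0,-1],[-1.14,-4.17,0,0,0,0,-1],[-1.14,-4.17,0,0,0,0,-1],[-1.15,-4.17,0,0,0,0,-1],[0,0,0,0,0,0,-1],[0,0,2,0,0,0,-1],[0,0,1.5,0,0,0,-1],[0,0,0,0,0,0,-1]]]}}

```text
time: 4.47
eef_pos: [0.5154, 0.0865, 0.0415]
tcp_rot: [0.029, 1.0, 0.0, -0.002]
contact_force: [0.1, -0.5, -0.3]
opening: 0.534
finger_force: 31.2
```

```bash
python3 go.py 0.5187 0.0858 0.0333; python3 - <<'E'
from h import *
s=ctrl.read_camera("side")
cv2.imwrite("pics/s3.png",cv2.resize(s["img"][140:290,200:340,::-1],None,fx=3.5,fy=3.5,interpolation=cv2.INTER_CUBIC))
E
```

```text
t 4.47 pos [0.5154 0.0865 0.0415] open 0.534 ff 31.2 q [-0.03  0.2   2.07  0.    0.88 -1.54]
delta cm now [-0.33 -0.05  0.82] after turn [-0.33 -0.05  0.82] rotvec [ 0.    -0.004  0.001]
```

View pics/s3.png

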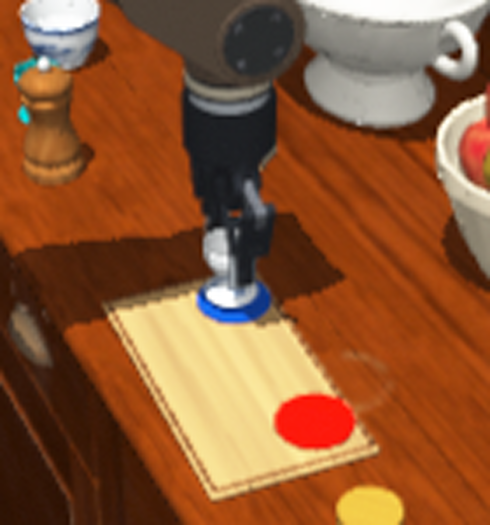

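The egg cup hangs just above the blue coaster, with the foot at about (232,292) against the coaster centre at (234,300).

Call:
{"method": "send_rows", "body": {"series": [[[-0.3,-0.05,0.4,0,0,0,-1],[0,0,0.35,0,0,0,-1],[0,0,0,0,0,0,-1],[0,0,0,0,0,0,-1]]]}}

```text
time: 5.03
eef_pos: [0.5203, 0.085, 0.036]
tcp_rot: [0.029, 1.0, 0.0, 0.0]
contact_force: [0.0, -0.3, 0.1]
opening: 0.533
finger_force: 31.2
```

```bash
python3 go.py 0.5187 0.0858 0.0333;
```

```text
t 5.03 pos [0.5203 0.085  0.036 ] open 0.533 ff 31.2 q [-0.03  0.22  2.06  0.    0.86 -1.54]
delta cm now [0.16 0.07 0.27] after turn [0.16 0.07 0.27] rotvec [ 0.  0. -0.]
```

Call:
{"method": "send_rows", "body": {"series": [[[0.15,0.05,0.2,0,0,0,-1],[0,0,0,0,0,0,-1],[0,0,0,0,0,0,-1],[0,0,0,0,0,0,0.5],[0,0,0,0,0,0,0.8],[0,0,0,0,0,0,0.8],[0,0,-3,0,0,0,0.8],[0,0,-5,0,0,0,1],[0,0,-5,0,0,0,1],[0,0,-5,0,0,0,1]]]}}

```text
time: 6.28
eef_pos: [0.5185, 0.0856, 0.2155]
tcp_rot: [0.029, 1.0, -0.0, 0.0]
contact_force: [0.3, -0.8, -0.0]
opening: 1.001
finger_force: 0.0
```

```bash
python3 go.py 0.455 0.359 0.215
```

```text
t 6.28 pos [0.5185 0.0856 0.2155] open 1.001 ff 0.0 q [-0.03 -0.03  1.96 -0.    1.22 -1.54]
delta cm now [ 7.94 26.92  0.04] after turn [ 7.94 26.92  0.05] rotvec [ 0.  0. -0.]
```

Call:
{"method": "send_rows", "body": {"series": [[[1.59,5.38,0,0,0,0,1],[1.59,5.38,0,0,0,0,1],[1.59,5.38,0,0,0,0,1],[1.59,5.38,0,0,0,0,1],[1.59,5.38,0,0,0,0,1],[0,0,0,0,0,0,1],[0,0,3,0,0,0,1],[0,0,1,0,0,0,1],[0,0,0,0,0,0,1]]]}}

```text
time: 7.4
eef_pos: [0.4549, 0.3578, 0.1728]
tcp_rot: [0.03, 1.0, -0.001, -0.001]
contact_force: [-0.2, 0.1, 0.2]
opening: 0.999
finger_force: 0.0
```

```bash
python3 go.py 0.455 0.359 0.079; python3 - <<'E'
from h import *
s=ctrl.read_camera("side");c=ctrl.read_camera("top")
a=cv2.resize(s["img"][120:270,180:310,::-1],None,fx=3,fy=3,interpolation=cv2.INTER_CUBIC)
b=cv2.resize(c["img"][190:290,150:270,::-1],None,fx=3,fy=3,interpolation=cv2.INTER_CUBIC)
b=cv2.copyMakeBorder(b,0,a.shape[0]-b.shape[0],0,0,cv2.BORDER_CONSTANT)
cv2.imwrite("pics/s4.png",np.hstack([a,b]))
for cam,bx in((c,(275,205,305,245)),(s,(250,190,282,240))):
    for r in blobs(cam,(0,0,140),(180,60,255),bx)[:1]: print("egg",r[0],r[2],cast(cam,*r[1],.063 if cam is c else .04)[:2])
E
```

```text
t 7.4 pos [0.4549 0.3578 0.1728] open 0.999 ff 0.0 q [ 0.49  0.13  1.87 -0.    1.14 -1.02]
delta cm now [-0.02  0.14  9.38] after turn [-0.    0.12  9.38] rotvec [-0.001 -0.002 -0.001]
egg 241 [282 216  18  19] [0.51933566 0.08432262]
egg 271 [259 207  16  23] [0.51950094 0.08530407]
```

View pics/s4.png

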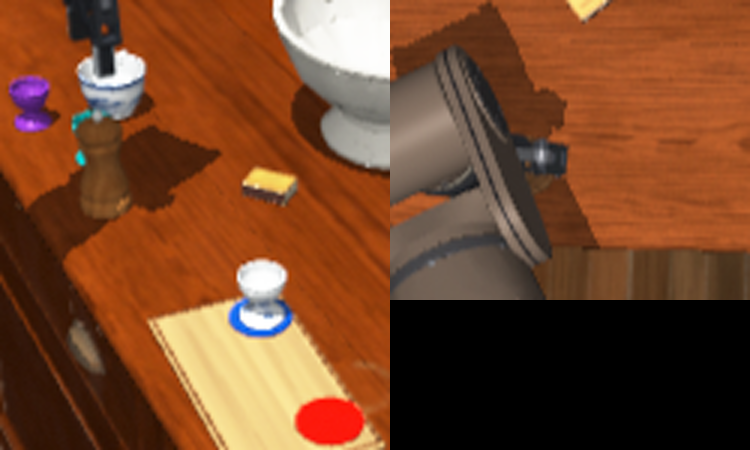

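The egg cup stands upright at the middle of the blue coaster (about (262,300)), and the mill at (104,165) is untouched below the gripper.

Call:
{"method": "send_rows", "body": {"series": [[[0,0.1,3,0,0,0,1],[0,0,3,0,0,0,1],[0,0,2.4,0,0,0,1],[0,0,1,0,0,0,1],[0,0,0,0,0,0,1],[0,0,0,0,0,0,-1],[0,0,0,0,0,0,-1],[0,0,0,0,0,0,-1],[0,0,0,0,0,0,-1],[0,0,0,0,0,0,-1]]], "force": 40}}

```text
time: 8.75
eef_pos: [0.4562, 0.3605, 0.0816]
tcp_rot: [0.029, 1.0, 0.001, 0.001]
contact_force: [0.1, 0.4, 5.9]
opening: 0.54
finger_force: 40.7
```

```bash
python3 go.py 0.4445 0.0893 0.09
```

```text
t 8.75 pos [0.4562 0.3605 0.0816] open 0.54 ff 40.7 q [ 0.49  0.25  1.92  0.    0.97 -1.02]
delta cm now [ -0.43 -27.14  -0.88] after turn [ -0.43 -27.14  -0.84] rotvec [0.002 0.002 0.   ]
```

Call:
{"method": "send_rows", "body": {"series": [[[0,0,-2,0,0,0,-1],[0,0,-3,0,0,0,-1],[-0.05,-4.5,0,0,0,0,-1],[-0.05,-4.5,0,0,0,0,-1],[-0.1,-4.5,0,0,0,0,-1],[-0.1,-4.5,0,0,0,0,-1],[-0.1,-4.5,0,0,0,0,-1],[-0.05,-4.6,0,0,0,0,-1],[0,0,0,0,0,0,-1],[0,0,1.5,0,0,0,-1]]]}}

```text
time: 10.0
eef_pos: [0.445, 0.0891, 0.116]
tcp_rot: [0.03, 1.0, 0.0, 0.002]
contact_force: [0.3, 0.5, -1.7]
opening: 0.543
finger_force: 41.9
```

Call:
{"method": "send_rows", "body": {"series": [[[0,0,1.5,0,0,0,-1],[0,0,0,0,0,0,-1],[0,0,0,0,0,0,-1]]]}}

```text
time: 10.38
eef_pos: [0.4436, 0.0896, 0.0995]
tcp_rot: [0.029, 1.0, 0.0, -0.0]
contact_force: [-0.1, 0.2, -2.1]
opening: 0.544
finger_force: 41.9
```

```bash
python3 go.py 0.4445 0.0893 0.0905; python3 - <<'E'
from h import *
s=ctrl.read_camera("side")
cv2.imwrite("pics/s5.png",cv2.resize(s["img"][140:290,200:340,::-1],None,fx=3.5,fy=3.5,interpolation=cv2.INTER_CUBIC))
E
```

```text
t 10.38 pos [0.4436 0.0896 0.0995] open 0.544 ff 41.9 q [-0.03 -0.05  2.21  0.    0.99 -1.54]
delta cm now [-0.09 -0.03  0.9 ] after turn [-0.09 -0.03  0.9 ] rotvec [-0.    -0.001  0.001]
```

View pics/s5.png

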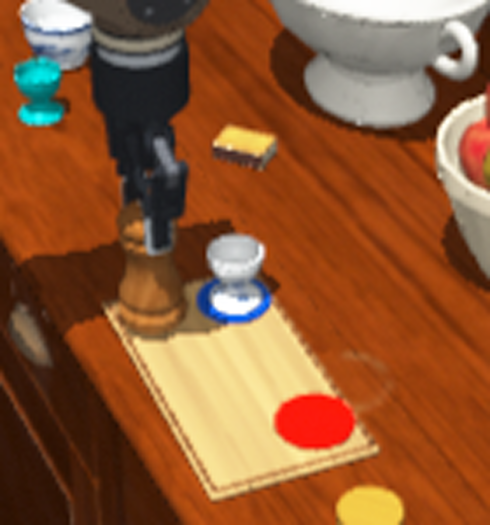

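The mill hangs upright over the board at about (152,300), just in front of the egg cup.

Call:
{"method": "send_rows", "body": {"series": [[[-0.1,0,0.5,0,0,0,-1],[0,0,0.45,0,0,0,-1],[0,0,0,0,0,0,-1],[0,0,0,0,0,0,-1]]]}}

```text
time: 10.92
eef_pos: [0.4448, 0.0889, 0.0903]
tcp_rot: [0.029, 1.0, -0.0, -0.0]
contact_force: [0.1, -0.6, -1.9]
opening: 0.541
finger_force: 41.9
```

```bash
python3 go.py 0.4445 0.0893 0.0896;
```

```text
t 10.93 pos [0.4448 0.0889 0.0903] open 0.541 ff 41.9 q [-0.03 -0.04  2.21 -0.    0.96 -1.54]
delta cm now [0.03 0.03 0.07] after turn [0.03 0.03 0.07] rotvec [-0. -0. -0.]
```

Call:
{"method": "send_rows", "body": {"series": [[[0,0,0.15,0,0,0,-1],[0,0,0,0,0,0,-1],[0,0,0,0,0,0,0.4],[0,0,0,0,0,0,0.8],[0,0,0,0,0,0,1],[0,0,-3,0,0,0,1],[0,0,-5,0,0,0,1],[0,0,-3,0,0,0,1],[0,0,0,0,0,0,1]]]}}

```text
time: 12.05
eef_pos: [0.4466, 0.0889, 0.2017]
tcp_rot: [0.029, 1.0, -0.0, 0.003]
contact_force: [0.5, -0.5, -0.4]
opening: 1.0
finger_force: 0.0
```

```bash
python3 go.py 0.468 -0.243 0.15
```

```text
t 12.05 pos [0.4466 0.0889 0.2017] open 1.0 ff 0.0 q [-0.03 -0.19  2.13 -0.    1.2  -1.54]
delta cm now [ -4.05 -33.01   5.2 ] after turn [ -4.08 -33.01   5.17] rotvec [0.    0.007 0.   ]
```

Call:
{"method": "send_rows", "body": {"series": [[[-0.67,-5.5,0,0,0,0,1],[-0.67,-5.5,0,0,0,0,1],[-0.67,-5.5,0,0,0,0,1],[-0.67,-5.5,0,0,0,0,1],[-0.67,-5.5,0,0,0,0,1],[-0.68,-5.5,0,0,0,0,1],[0,0,3,0,0,0,1],[0,0,3,0,0,0,1],[0,0,0,0,0,0,1],[0,0,0,0,0,0,1]]]}}

```text
time: 13.3
eef_pos: [0.4657, -0.2427, 0.1388]
tcp_rot: [0.029, 1.0, 0.0, -0.0]
contact_force: [0.5, 0.3, 0.2]
opening: 1.0
finger_force: 0.0
```

```bash
python3 go.py 0.468 -0.243 0.024; python3 - <<'E'
from h import *
s=ctrl.read_camera("side");c=ctrl.read_camera("top")
a=cv2.resize(s["img"][120:370,180:380,::-1],None,fx=2,fy=2,interpolation=cv2.INTER_CUBIC)
b=cv2.resize(c["img"][190:290,260:460,::-1],None,fx=2,fy=2,interpolation=cv2.INTER_CUBIC)
b=cv2.copyMakeBorder(b,0,a.shape[0]-b.shape[0],0,0,cv2.BORDER_CONSTANT)
cv2.imwrite("pics/s6.png",np.hstack([a,b]))
E
```

```text
t 13.3 pos [ 0.4657 -0.2427  0.1388] open 1.0 ff 0.0 q [-0.67  0.05  2.02  0.    1.07 -2.19]
delta cm now [-0.24 -0.02 11.48] after turn [-0.23 -0.02 11.48] rotvec [ 0. -0.  0.]
```

View pics/s6.png

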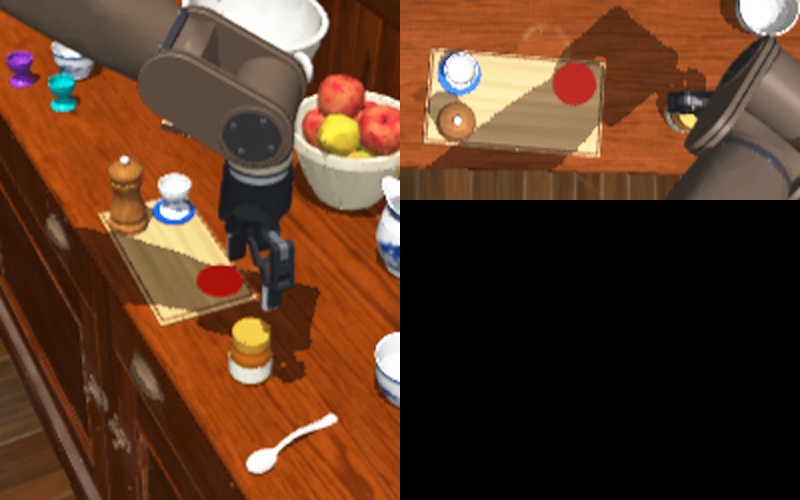

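The mill (127,195) and egg cup (174,197) stand upright on the board. The jar at (251,350) and the spoon are undisturbed, and the gripper is above the jar.

Call:
{"method": "send_rows", "body": {"series": [[[-0.2,0,4,0,0,0,1],[0,0,4,0,0,0,1],[0,0,2.4,0,0,0,1],[0,0,1,0,0,0,1],[0,0,0,0,0,0,1],[0,0,0,0,0,0,-1],[0,0,0,0,0,0,-1],[0,0,0,0,0,0,-1],[0,0,0,0,0,0,-1],[0,0,0,0,0,0,-1]]]}}

```text
time: 14.65
eef_pos: [0.4685, -0.2433, 0.0267]
tcp_rot: [0.029, 1.0, -0.0, 0.001]
contact_force: [-0.3, 1.7, 4.8]
opening: 0.586
finger_force: 41.1
```

```bash
python3 go.py 0.509 -0.084 0.04
```

```text
t 14.65 pos [ 0.4685 -0.2433  0.0267] open 0.586 ff 41.1 q [-0.67  0.23  2.06  0.    0.84 -2.18]
delta cm now [-3.11 16.14 -1.34] after turn [-3.11 16.14 -1.33] rotvec [-0.001  0.002 -0.   ]
```

Call:
{"method": "send_rows", "body": {"series": [[[0,0,-2,0,0,0,-1],[0,0,-3,0,0,0,-1],[-0.77,4.03,0,0,0,0,-1],[-0.78,4.03,0,0,0,0,-1],[-0.78,4.03,0,0,0,0,-1],[-0.78,4.03,0,0,0,0,-1],[0,0,0,0,0,0,-1],[0,0,1.5,0,0,0,-1],[0,0,1,0,0,0,-1],[0,0,0,0,0,0,-1]]]}}

```text
time: 15.9
eef_pos: [0.5067, -0.0843, 0.048]
tcp_rot: [0.03, 1.0, 0.001, -0.002]
contact_force: [-0.1, -0.8, -2.1]
opening: 0.585
finger_force: 42.4
```

Call:
{"method": "send_rows", "body": {"series": [[[0,0,0,0,0,0,-1],[0,0,0,0,0,0,-1]]]}}

```text
time: 16.15
eef_pos: [0.5085, -0.0843, 0.0502]
tcp_rot: [0.03, 1.0, -0.0, 0.0]
contact_force: [0.8, 0.1, -2.0]
opening: 0.584
finger_force: 42.5
```

```bash
python3 go.py 0.509 -0.084 0.0397
```

```text
t 16.15 pos [ 0.5085 -0.0843  0.0502] open 0.584 ff 42.5 q [-0.36  0.17  2.09 -0.    0.89 -1.87]
delta cm now [-0.05  0.03  1.05] after turn [-0.05  0.03  1.05] rotvec [-0.     0.001 -0.001]
```

Call:
{"method": "send_rows", "body": {"series": [[[-0.05,0,0.5,0,0,0,-1],[0,0,0.45,0,0,0,-1],[0,0,0,0,0,0,-1],[0,0,0.15,0,0,0,-1],[0,0,0,0,0,0,-1],[0,0,0,0,0,0,0.4],[0,0,0,0,0,0,0.8],[0,0,0,0,0,0,0.8]]]}}

```text
time: 17.15
eef_pos: [0.5087, -0.0839, 0.0388]
tcp_rot: [0.029, 1.0, -0.0, 0.0]
contact_force: [-0.1, -0.3, 0.1]
opening: 0.898
finger_force: 0.0
```

Call:
{"method": "send_rows", "body": {"series": [[[0,0,-3,0,0,0,0.8],[0,0,-5,0,0,0,0.5],[0,0,-5,0,0,0,0],[0,0,0,0,0,0,-0.1]]]}}

```text
time: 17.65
eef_pos: [0.5118, -0.085, 0.1742]
tcp_rot: [0.029, 1.0, -0.002, 0.005]
contact_force: [0.0, -0.2, -0.3]
opening: 0.449
finger_force: 0.0
```

```bash
python3 go.py 0.459 -0.3655 0.12 1.77
```

```text
t 17.65 pos [ 0.5118 -0.085   0.1742] open 0.449 ff 0.0 q [-0.36 -0.01  2.02 -0.    1.13 -1.87]
delta cm now [  3.68 -28.29   5.47] after turn [ 10.72 -26.45   5.42] rotvec [-0.005  0.01  -0.258]
```

Call:
{"method": "send_rows", "body": {"series": [[[0.7,-5.66,0,0,0,0,0],[0.7,-5.66,0,0,0,0,0],[0.7,-5.66,0,0,0,0,0],[0.7,-5.66,0,0,0,0,0],[0.7,-5.66,0,0,0,0,0],[0,0,2.5,0,0,-0.129,0],[0,0,2.5,0,0,-0.129,0],[0,0,2.5,0,0,0,0],[0,0,2.5,0,0,0,0],[0,0,0,0,0,0,0]]]}}

```text
time: 18.9
eef_pos: [0.455, -0.3621, 0.0649]
tcp_rot: [-0.099, 0.995, 0.003, -0.002]
contact_force: [0.0, 0.7, -0.1]
opening: 0.497
finger_force: 0.0
```

```bash
python3 go.py 0.460 -0.366 0.002 1.77; python3 - <<'E'
from h import *
s=ctrl.read_camera("side");c=ctrl.read_camera("top")
a=cv2.resize(s["img"][180:370,220:380,::-1],None,fx=3,fy=3,interpolation=cv2.INTER_CUBIC)
cv2.imwrite("pics/s7.png",a)
for n,lo,hi,bt,bs,zt,zs in(("egg",(0,0,140),(180,60,255),(275,205,305,245),(250,190,282,240),.063,.04),("lid",(20,140,120),(32,255,255),(330,215,375,255),(275,220,305,252),.085,.081)):
    for cam,bx,z in((c,bt,zt),(s,bs,zs)):
        for r in blobs(cam,lo,hi,bx)[:1]: print(n,r[0],r[2],cast(cam,*r[1],z)[:2].round(4))
E
```

```text
t 18.9 pos [ 0.455  -0.3621  0.0649] open 0.497 ff 0.0 q [-0.85  0.28  1.92  0.    0.95 -2.62]
delta cm now [-0.44 -0.52  6.29] after turn [-0.41 -0.48  6.29] rotvec [ 0.007 -0.004 -0.   ]
egg 241 [282 216  18  19] [0.5193 0.0843]
egg 247 [259 207  16  23] [0.5166 0.0827]
lid 16 [345 222  11   4] [ 0.5256 -0.0837]
lid 93 [282 236  14  13] [ 0.4958 -0.0922]
```

View pics/s7.png

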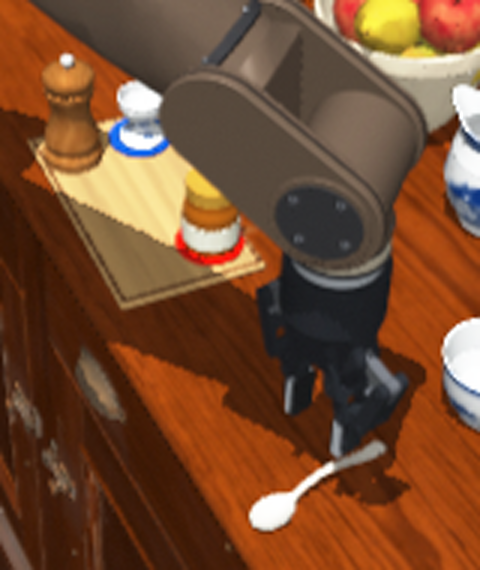

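The jar stands on the red coaster at about (211,215). The gripper is above the spoon's middle, with the spoon running from (270,512) to (380,450).

Call:
{"method": "send_rows", "body": {"series": [[[-0.4,-0.5,2,0,0,0,0],[0,0,1.5,0,0,0,0],[0,0,1,0,0,0,0],[0,0,0,0,0,0,0],[0,0,0,0,0,0,0]]]}}

```text
time: 19.62
eef_pos: [0.4622, -0.3687, 0.0243]
tcp_rot: [-0.099, 0.995, -0.0, 0.0]
contact_force: [0.4, 0.1, 0.3]
opening: 0.5
finger_force: 0.0
```

```bash
python3 go.py 0.460 -0.366 0.0015 1.77
```

```text
t 19.62 pos [ 0.4622 -0.3687  0.0243] open 0.5 ff 0.0 q [-0.84  0.36  1.91  0.    0.88 -2.61]
delta cm now [0.17 0.31 2.28] after turn [0.16 0.31 2.28] rotvec [-0.001  0.     0.   ]
```

Call:
{"method": "send_rows", "body": {"series": [[[0.15,0.3,1,0,0,0,0],[0,0,1,0,0,0,0],[0,0,0.3,0,0,0,0],[0,0,0,0,0,0,0],[0,0,0,0,0,0,-0.4],[0,0,0,0,0,0,-1],[0,0,0,0,0,0,-1],[0,0,0,0,0,0,-1],[0,0,0,0,0,0,-1]]], "force": 30}}

```text
time: 20.75
eef_pos: [0.4602, -0.3661, 0.0013]
tcp_rot: [-0.099, 0.995, -0.0, 0.0]
contact_force: [-0.2, -0.2, 3.0]
opening: 0.231
finger_force: 29.4
```

```bash
python3 go.py 0.460 -0.366 0.0015 1.77
```

```text
t 20.75 pos [ 0.4602 -0.3661  0.0013] open 0.231 ff 29.4 q [-0.84  0.39  1.92  0.    0.83 -2.61]
delta cm now [ 0.02  0.01 -0.02] after turn [ 0.02  0.01 -0.02] rotvec [-0.001  0.     0.   ]
```

Call:
{"method": "send_rows", "body": {"series": [[[0,0,-2,0,0,0,-1],[0,0,-4,0,0,0,-1],[0,0,-4,0,0,0,-1],[0,0,-4,0,0,0.086,-1],[0,0,-2,0,0,0.086,-1],[0,0,0,0,0,0.086,-1],[0,0,0,0,0,0,-1],[0,0,0,0,0,0,-1]]]}}

```text
time: 21.75
eef_pos: [0.4597, -0.3655, 0.1608]
tcp_rot: [0.029, 1.0, 0.0, -0.0]
contact_force: [0.1, 0.1, -0.3]
opening: 0.229
finger_force: 29.4
```

```bash
python3 go.py 0.480 0.001 0.16; python3 - <<'E'
from h import *
s=ctrl.read_camera("side")
a=cv2.resize(s["img"][180:370,220:380,::-1],None,fx=3,fy=3,interpolation=cv2.INTER_CUBIC)
cv2.imwrite("pics/s8.png",a)
E
```

```text
t 21.75 pos [ 0.4597 -0.3655  0.1608] open 0.229 ff 29.4 q [-0.84  0.16  1.86 -0.    1.12 -2.36]
delta cm now [ 0.08 36.71  0.09] after turn [ 0.13 36.71  0.08] rotvec [ 0.    -0.     0.001]
```

View pics/s8.png

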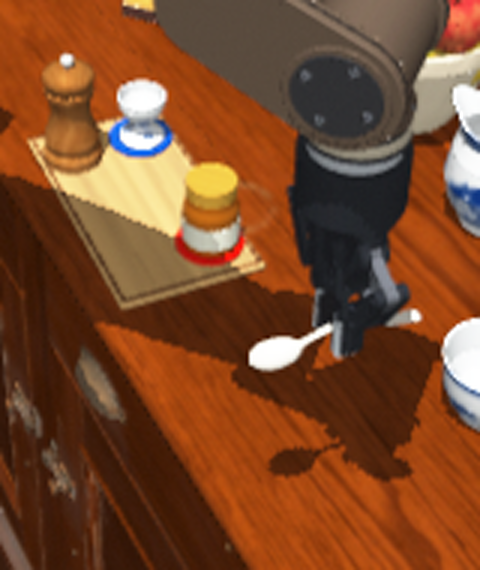

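The spoon hangs level in the fingers, bowl at (276,355) and handle end at (415,317). The jar stands centred on red.

Call:
{"method": "send_rows", "body": {"series": [[[0.01,5.24,0,0,0,0,-1],[0.01,5.24,0,0,0,0,-1],[0.01,5.24,0,0,0,0,-1],[0.01,5.24,0,0,0,0,-1],[0.01,5.24,0,0,0,0,-1],[0.01,5.24,0,0,0,0,-1],[0.01,5.24,0,0,0,0,-1],[0,0,0,0,0,0,-1],[0,0,2,0,0,0,-1],[0,0,3,0,0,0,-1]]]}}

```text
time: 23.05
eef_pos: [0.4818, -0.0004, 0.1113]
tcp_rot: [0.029, 1.0, -0.0, 0.001]
contact_force: [-0.0, 0.7, -0.7]
opening: 0.228
finger_force: 29.5
```

Call:
{"method": "send_rows", "body": {"series": [[[0,0,4,0,0,0,-1],[0,0,3,0,0,0,-1],[0,0,1,0,0,0,-1],[0,0,0,0,0,0,-1],[0,0,0,0,0,0,-1]]]}}

```text
time: 23.68
eef_pos: [0.482, -0.0001, 0.0322]
tcp_rot: [0.029, 1.0, -0.0, 0.001]
contact_force: [1.0, 0.5, 0.4]
opening: 0.233
finger_force: 29.5
```

```bash
python3 go.py 0.480 0.001 0.0098
```

```text
t 23.68 pos [ 4.82e-01 -1.00e-04  3.22e-02] open 0.233 ff 29.5 q [-0.21  0.13  2.17 -0.    0.84 -1.72]
delta cm now [0.22 0.1  2.24] after turn [0.21 0.1  2.24] rotvec [-0.     0.003 -0.   ]
```

Call:
{"method": "send_rows", "body": {"series": [[[0.1,0.1,1,0,0,0,-1],[0,0,0.8,0,0,0,-1],[0,0,0.4,0,0,0,-1],[0,0,0,0,0,0,-1],[0,0,0,0,0,0,-0.3],[0,0,0,0,0,0,0],[0,0,0,0,0,0,0]]]}}

```text
time: 24.55
eef_pos: [0.4798, 0.0015, 0.0086]
tcp_rot: [0.029, 1.0, 0.0, -0.0]
contact_force: [1.3, -0.3, -0.5]
opening: 0.492
finger_force: 0.0
```

Call:
{"method": "send_rows", "body": {"series": [[[0,0,-2,0,0,0,0],[0,0,-4,0,0,0,0],[0,0,-6,0,0,0,0],[0,0,-6,0,0,0,0],[0,-6,0,0,0,0,0],[0,-6,0,0,0,0,0],[0,-6,0,0,0,0,0],[0,-6,0,0,0,0,0],[0,-6,0,0,0,0,0],[0,0,0,0,0,0,0]]]}}

```text
time: 25.8
eef_pos: [0.4615, -0.3017, 0.1887]
tcp_rot: [0.032, 0.999, -0.0, 0.0]
contact_force: [-0.4, 0.3, 1.5]
opening: 0.495
finger_force: 0.0
```

```bash
python3 - <<'E'
from h import *
s=ctrl.read_camera("side");c=ctrl.read_camera("top")
a=cv2.resize(s["img"][160:320,210:340,::-1],None,fx=3,fy=3,interpolation=cv2.INTER_CUBIC)
b=cv2.resize(c["img"][200:290,260:380,::-1],None,fx=3,fy=3,interpolation=cv2.INTER_CUBIC)
b=cv2.copyMakeBorder(b,0,a.shape[0]-b.shape[0],0,0,cv2.BORDER_CONSTANT)
cv2.imwrite("pics/s9.png",np.hstack([a,b]))
for n,lo,hi,bt,bs,zt,zs in(("egg",(0,0,140),(180,60,255),(275,205,305,245),(250,190,282,240),.063,.04),("lid",(20,140,120),(32,255,255),(330,215,375,255),(275,220,305,252),.085,.081)):
    for cam,bx,z in((c,bt,zt),(s,bs,zs)):
        for r in blobs(cam,lo,hi,bx)[:1]: print(n,r[0],r[2],cast(cam,*r[1],z)[:2].round(4))
for cam,z,p in((c,.128,1),): 
    for r in blobs(cam,(0,0,170),(180,110,255),(272,240,302,268),2)[:2]: print("knob",r[0],r[1],cast(cam,*r[1],.126)[:2].round(4))
a,ce,b,m=blobs(c,(0,0,150),(180,45,255),(303,210,333,275))[0]
P=np.array([cast(c,x+303,y+210,.013)[:2] for y,x in zip(*np.nonzero(m))]); print("spoon",a,b,cv2.minAreaRect((P*1000).astype(np.float32)))
E
```

```text
egg 241 [282 216  18  19] [0.5193 0.0843]
egg 278 [259 207  16  23] [0.5194 0.0849]
lid 17 [349 222  10   4] [ 0.5253 -0.0902]
lid 152 [282 235  17  14] [ 0.51   -0.0862]
knob 126 [297.98412698 249.17460317] [0.4479 0.063 ]
knob 52 [276.13461538 254.59615385] [0.4321 0.1206]
spoon 186 [313 218   9  46] ((480.43463134765625, 3.5516281127929688), (131.79298400878906, 23.3000545501709), 0.8065588474273682)
```

View pics/s9.png

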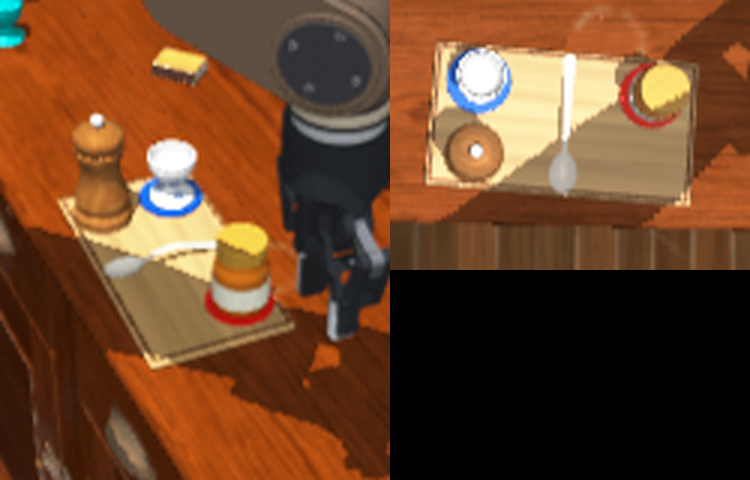

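The egg cup, mill, jar and spoon are all in place. In the top view the spoon runs from (569,55) to (563,190), the mill knob is at (476,150) and the lid at (665,88). I'll check the mill and lid numerically, then hand in.

```bash
python3 - <<'E'
from h import *
c=ctrl.read_camera("top")
print("knob",cast(c,288.5,249.8,.126)[:2],"lid",cast(c,351.5,229,.085)[:2])
print(np.linalg.norm(ctrl.get_state()["dq"]))
k=cast(c,288.5,249.8,.126)[:2]; l=cast(c,351.5,229,.085)[:2]
if np.linalg.norm(k-[.4445,.089])<.01 and np.linalg.norm(l-[.5087,-.0845])<.007: print(ctrl.sign_off())
E
```

```text
knob [0.44563337 0.08813903] lid [ 0.5094123  -0.08564572]
0.029233706538812385
the job is handed in; nothing more can be done
None
```

I handed the job in at about 26 s: egg cup on blue, jar on red, mill 7.5 cm in front of the egg cup and spoon midway, all within tolerance by the last pictures; the verdict wasn't shown.

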